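Hang a tray bracket on its slotted stand

TASK

Pick up the T-shaped tray bracket, hook its two claws into the slots of the two uprights on the stand, and press it down until it is fully home and the spring catch has snapped out over it. Feel for the slots and press gently, do not force it against the stand; leave the other things on the bench where they are, and let go of the bracket when it is locked.

Things in the scene. Friction and masses are not known exactly. Their poses are not given: they have to be found in the camera images.
- stand: Fixed steel stand, two slotted uprights 163 high at y = -50, +50. Own x points from its front face into the stand (away from the robot, give or take yaw), y along the face, z up; origin on the bench, under the front face plane (x = 0), midway between the uprights. Each is faced with a strip 30 wide, 4 thick (x 0 to 4), open behind. Over 50 N between bracket and stand is forcing it.
- slot_left (a point): NOMINAL centre, in the face plane, of the one slot in the upright at stand y = +50: 10 wide, 30 high, nominally 94 to 124 above the bench. Axes as the stand. Strips and catch are one rigid piece clamped by hand anywhere from 7 below to 7 above nominal; this point does not show it: look, or feel (claws lightly on the face, slide up or down until they drop in). It does not shift under load.
- slot_right (a point): NOMINAL centre of the same slot in the other upright, at stand y = -50. Both slots are always at the same height, off nominal by the same -7 to +7.
- seat (a point): NOMINAL place of the bracket's origin (underside, pads' back plane) when hooked and fully home: stand x = 0, y = 0, 70 above the bench, really 63 to 77 with the strips' clamping. The claws enter with the bracket 17 to 20 above its true seat (nominally 87 to 90); push back until the pads meet the strips, then straight down until the claws stand hard on the slots' lower ends.
- catch (a joint): Spring catch midway between the uprights: steel nose, ramp on top, flat lock below, 4.5 out of the face. 0 = out; 0.003 to 0.0045 m while the bracket's foot rib pushes it in on the way down; back to 0 once the rib is below it. Needs about 8 to 14 N down, felt from 14 to 2 above the true seat; then it snaps out and the claws stop hard.
- bracket: Loose T-shaped steel bracket, 0.2 to 0.4 kg, upright on the bench as it will hang. Own x points to the back (claws), y along the crossbar, z up; origin on the underside, in the pads' back plane, y = 0. Crossbar 120 long (y), 40 high, x -12 to -6; pads x -6 to 0, 18 wide, at y = -50, +50; arm 12 thick, 40 high, x -110 to -12, end lip to z = 50. Catch rib at its foot: 24 wide, x -6 to 0, z 0 to 4.5.
- claw_left (a point): Tip of the claw on the bracket's y = +50 pad, at bracket x = 11, z = 20.5 (middle of its height). Axes as the bracket. Claw 5 wide (y), z 7 to 34: shank z 24 to 34 from the pad, lip hanging behind down to z = 7, 5 free between pad and lip (7 over the lip's last 8).
- claw_right (a point): Tip of the like claw on the bracket's y = -50 pad.
- bracket_grip (a point): Grasp point on the bracket's arm, at bracket x = -55, y = 0, z = 28: on the 12 thick arm, 12 below its top edge. Axes as the bracket; close the fingers along its y.
- bracket_back (a point): Bracket point x = 0, y = 0, z = 20, midway between the pads in their back plane. Axes as the bracket. With the bracket home it lies in the stand's face plane, nominally 90 above the bench (83 to 97).
- bowl: Bystander: steel mixing bowl, 150 across, 65 high; origin at its underside's centre.
- spatula: Bystander: spatula lying flat; origin at its underside's centre.
- cake_ring: Bystander: thin open steel cake ring, 90 across, 50 high; origin at its underside's centre.
- jar: Bystander: lidded jar, 70 across, 100 high; origin at its underside's centre.
- timer: Bystander: white kitchen timer, 70 wide and high, 30 thick; origin at its underside's centre.
- bottle: Bystander: clear bottle, 64 across, 190 high; origin at its underside's centre.
- cup: Bystander: small steel cup, 72 across, 80 high; origin at its underside's centre.
Mind the look-alikes: they are no part of the job. Leave any purple or yellow look-alike of the bracket alone.

How it is judged (in metres and radians):
On the way, in this order (a step that is already met when the one before it is completed fails the run):
1. the claws are in the slots, pads against the strips, before it is pushed down (x of bracket_back in the frame of stand between -0.003 and 0.003 m and y of bracket_back in the frame of stand between -0.005 and 0.005 m and z of bracket_back in the frame of stand above 0.0985 m and value of joint catch below 0.0012 m), for 0.05 s.
2. pressing down, the rib pushes the catch in (x of bracket_back in the frame of stand between -0.003 and 0.003 m and y of bracket_back in the frame of stand between -0.005 and 0.005 m and value of joint catch above 0.0016 m), for 0.02 s.
At the end, for the whole second after the job is handed in: The bracket hangs by both claws, pads within 3 mm of the strips' face and within 5 mm of the middle, pushed down past the catch (reference point 81 to 98.5 mm high, whatever the clamping) with the catch sprung back out to within 1 mm, level and square to the stand within 0.1 rad, at rest (x of bracket_back in the frame of stand between -0.003 and 0.003 m and y of bracket_back in the frame of stand between -0.005 and 0.005 m and z of bracket_back in the frame of stand between 0.081 and 0.0985 m and value of joint catch below 0.001 m and angle between the x axis of bracket and the x axis of stand, either way round below 0.1 rad and angle between bracket's own z axis and vertical below 0.1 rad and linear speed of bracket below 0.02 m/s); the robot touches nothing.
It fails at once if bracket pushed against the stand with more than 50 N (contact force between bracket and stand above 50 N).
It fails at once if another thing on the bench moved by more than 30 mm (distance of any of bowl, spatula, cake_ring, jar, timer, bottle, cup from where it was at the start of the episode above 0.03 m).
It also fails if it takes over 72 s, if anything falls off the work surface, if the arm or the gripper's body presses on something with over 40 N, if the wrist force passes 120 N, or if a joint passes its speed limit or range.

ROBOT

A 6-joint arm with a two-finger parallel gripper is mounted at the origin on the work surface. World frame = base frame: x ahead of the robot, y to its left, z up, the work surface at z = 0. Lengths are in mm, angles in rad, forces in N, time in s.
With the tool pointing down it reaches from about 375 to 900 mm from the base axis. Payload 3.1 kg.
Tool frame: the origin (TCP) lies at the very end of the fingers, on their centre line; the grasp point (between the pads) lies 19 mm behind it; z points along the fingers, y is the direction in which the jaws open and shut (so a half turn about z gives the same grasp; the last joint's range is limited). The gripper opens to 87 mm and grips with 3 to 60 N. Pads are 19 mm wide; open, the fingers measure 117 mm over their backs; the gripper's body (75 mm by 190 mm) begins 51 mm behind the grasp point.
Start: joints at [-1.429, 0.527, 1.433, -0, 1.181, -0.178], TCP at [197.101, -593.083, 222.548] pointing down, gripper open.
Joint ranges: [-3.08, 3.08], [-0.75, 2.2], [0.22, 2.44], [-1.43, 4.57], [0, 2.65], [-2.85, 2.85]. Speed limits (rad/s): [2.79, 2.79, 3.14, 3.14, 3.14, 3.14].

INTERFACE

Orientations are given as a unit quaternion [x, y, z, w].
In Python, from workcell import bot gives the robot as it stands.
- The arm moves only by the tool drive_tool, never from a script. Its arguments are lists of equal length, an entry for each row: "dp": the shift along the tool's x, y, z in m, a list of three; "turn": the turn about the tool's z in rad. In form: {"dp": [[tx, ty, tz], ...], "turn": [turn, ...]}. A call has 1 to 8 rows; each row shifts and turns the commanded pose from where the row before left it, along the tool's axes as they then stand; what a row does not reach is not made up. A row lasts 1/12 s, in which the tool goes at most 41.7 mm and 7.16 degrees, less where a joint would pass 70% of its speed; a pose out of reach is approached as far as the arm can. A call with a gripper value outside its range is refused whole. "jaw" is the opening, from 0 (shut) to 1 (fully open), set as the call begins (left out, the last holds). The fingers move at their own pace and stop on an object; "newtons" is the grip in N (left out, the last holds). Time passes only in rows, so rows that do not move let the fingers close. It gives the time, the measured TCP pose, the force and the opening at its end, in the units of the state.
- bot.observe(): the state, without advancing time (a new reading comes with each control period).
- bot.capture(name): name is "side" or "top"; returns (picture, depth): 400x640x3 uint8, blue, green, red; 400x640 float32, mm along the optical axis (not along the pixel's ray), 0 where there is no reading.
- bot.camera_params(name): a dict with "fx", "fy", "cx", "cy" (pixels), "T" (4x4, takes a point from camera to world coordinates). Camera axes: x right, y down, z forward; pixel columns grow to the right and rows downward; lengths in mm; the calibration is good to about 2 mm. A picture is of the moment at which its call begins. camera_params takes no time and is no camera call.
- bot.close_job(): hands the job in, once; it reports no verdict.
The state is a dict: "clock": time; "joint_positions": joint angles; "joint_velocities": joint speeds; "tau": joint torques, N m; "eef_pos": TCP position; "tool_rot": TCP orientation; "contact_force": force on the tool from outside, world axes, zero at the start; "moment": the same for the moment, N m; "opening": opening from 0.0 (shut) to 1.0 (fully open).
Only numpy, scipy, OpenCV 4.12 (cv2) and the standard library are available. Lean on these libraries where they do the work, as an engineer would, in place of code of your own. Each camera call takes 0.05 s, during which the arm holds its last target.

## Working session

There is one attempt and no reset: what is moved stays moved. The work goes in short steps, Python scripts to look and compute and a tool call to move; the robot and the scene stay as the last step left them, time stands still between calls to the robot, and variables do not carry over. Pictures are saved under pics/ and viewed, and the job is handed in when it is done.

Besides the shell and the picture viewer there is one more tool, called after "Emit:" by a JSON object that holds its "op" and its "data", one argument or row to a line. drive_tool: Moves the arm, as the interface text tells. Its arguments: {"type":"object","properties":{"dp":{"type":"array"},"turn":{"type":"array"},"jaw":{"type":"number"},"newtons":{"type":"number"}},"required":["dp","turn"]}

```bash
ls; mkdir -p pics
python3 - <<'E'
from workcell import bot
import cv2,numpy as np
for n in("side","top"):
    p,d=bot.capture(n);cv2.imwrite(f"pics/{n}0.png",p);np.save(f"{n}0.npy",d)
    c=bot.camera_params(n);print(n,c["fx"],c["fy"],c["cx"],c["cy"]);print(np.round(np.array(c["T"]),3))
print(bot.observe())
E
```

```text
pics
side 410.84715167018464 410.84715167018464 320.2918323781068 199.94209895705018
[[ 9.500000e-01 -1.880000e-01  2.490000e-01  1.349220e+02]
 [-3.110000e-01 -5.180000e-01  7.970000e-01 -1.081276e+03]
 [-2.100000e-02 -8.340000e-01 -5.510000e-01  8.164300e+02]
 [ 0.000000e+00  0.000000e+00  0.000000e+00  1.000000e+00]]
top 362.2520685436227 362.2520685436227 312.891773897588 202.18991114179232
[[-1.090000e-01 -9.690000e-01  2.240000e-01  2.342760e+02]
 [-9.940000e-01  1.050000e-01 -2.800000e-02 -3.369600e+01]
 [ 4.000000e-03 -2.250000e-01 -9.740000e-01  1.195031e+03]
 [ 0.000000e+00  0.000000e+00  0.000000e+00  1.000000e+00]]
{'clock': 0.1, 'joint_positions': array([-1.42851716e+00,  5.28381510e-01,  1.43376425e+00, -1.46163136e-05,
        1.18140459e+00, -1.78483919e-01]), 'joint_velocities': array([-2.31369835e-03, -2.72646014e-03, -4.28129504e-03,  3.55316434e-04,
        9.35493027e-04,  7.32289952e-05]), 'tau': array([-3.15393036e-04, -4.40986562e+01, -1.77150929e+01,  6.34119054e-02,
        5.34162868e-02, -4.34466551e-05]), 'eef_pos': array([ 196.99567659, -592.45040328,  221.66754268]), 'tool_rot': array([ 9.87165508e-01,  1.59697534e-01,  1.09612518e-05, -9.78809304e-04]), 'contact_force': array([ 0.29556898,  0.60132231, -0.17078068]), 'moment': array([ 0.02530844, -0.02410776,  0.00116106]), 'opening': 1.0004413895621338}
```

View pics/side0.png

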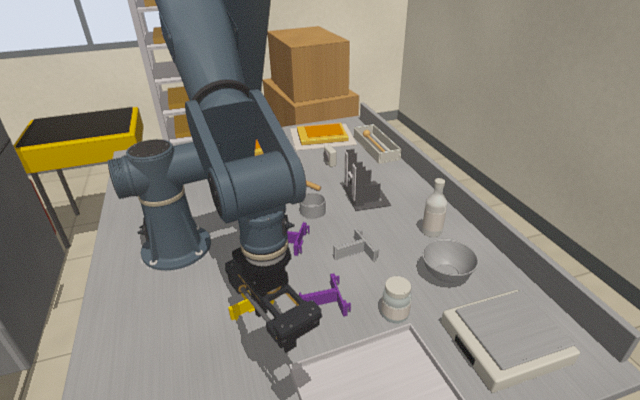

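View pics/top0.png

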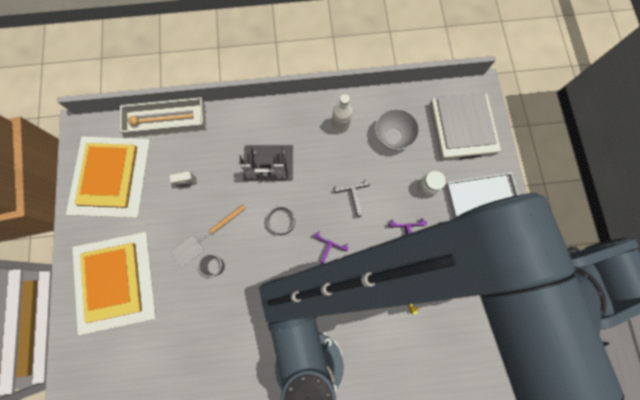

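The grey steel bracket is at about top (352,195) and side (358,247). The stand is at about top (265,165) and side (365,185). The purple and yellow look-alikes are separate from both. I'll zoom in on the bracket and the stand.

```bash
cat > h.py <<'E'
import numpy as np,cv2
from workcell import bot
def ray(n,u,v):
    c=bot.camera_params(n);T=np.array(c["T"]);d=np.array([(u-c["cx"])/c["fx"],(v-c["cy"])/c["fy"],1.])
    return T[:3,3],T[:3,:3]@d
def onz(n,u,v,z):
    o,d=ray(n,u,v);return o+d*(z-o[2])/d[2]
def pts(n,D):
    c=bot.camera_params(n);T=np.array(c["T"]);v,u=np.mgrid[:D.shape[0],:D.shape[1]]
    P=np.stack([(u-c["cx"])/c["fx"]*D,(v-c["cy"])/c["fy"]*D,D],-1)
    return P@T[:3,:3].T+T[:3,3]
def proj(n,p):
    c=bot.camera_params(n);T=np.array(c["T"]);q=T[:3,:3].T@(np.asarray(p)-T[:3,3])
    return np.array([c["fx"]*q[0]/q[2]+c["cx"],c["fy"]*q[1]/q[2]+c["cy"]])
def crop(img,x,y,w,h,f,name):
    cv2.imwrite(name,cv2.resize(img[y:y+h,x:x+w],None,fx=f,fy=f,interpolation=cv2.INTER_CUBIC))
E
python3 - <<'E'
from h import *
a=cv2.imread("pics/side0.png");b=cv2.imread("pics/top0.png")
A=cv2.resize(a[140:270,320:400],None,fx=4.5,fy=4.5,interpolation=2)
B=cv2.resize(b[135:225,230:380],None,fx=2.8,fy=2.8,interpolation=2)
cv2.imwrite("pics/sz.png",A);crop(b,230,135,150,90,5,"pics/tz.png")
for n in("top","side"):
    D=np.load(n+"0.npy");P=pts(n,D);z=P[...,2]
    print(n,(D==0).mean())
    x0,y0,w,h=(230,135,150,90) if n=="top" else (320,140,80,130)
    zz=np.clip(z[y0:y0+h,x0:x0+w],0,180)/180*255
    crop(zz.astype(np.uint8),0,0,w,h,5 if n=="top" else 4.5,f"pics/z{n}.png")
E
```

```text
top 0.0040234375
side 0.00415234375
```

View pics/sz.png

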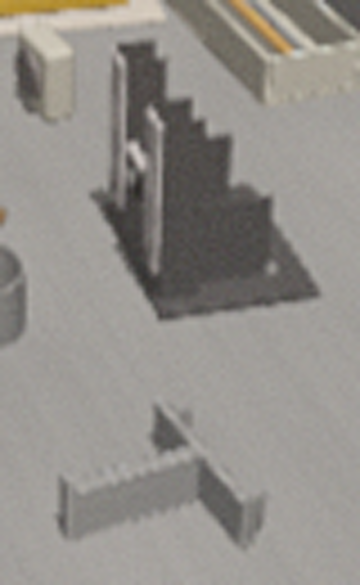

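View pics/tz.png

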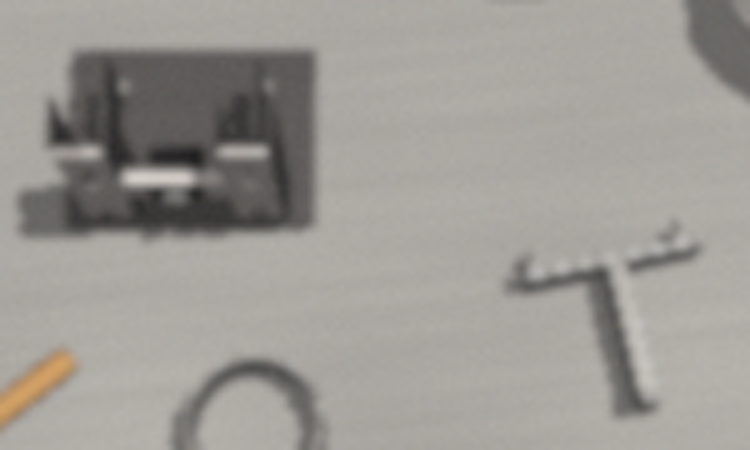

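View pics/ztop.png

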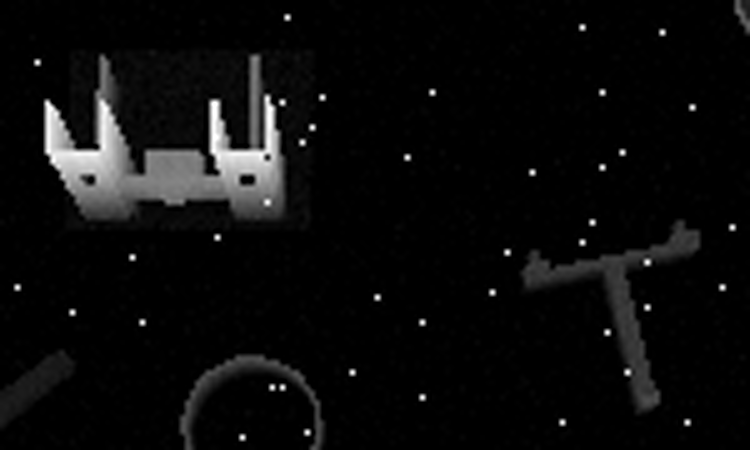

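View pics/zside.png

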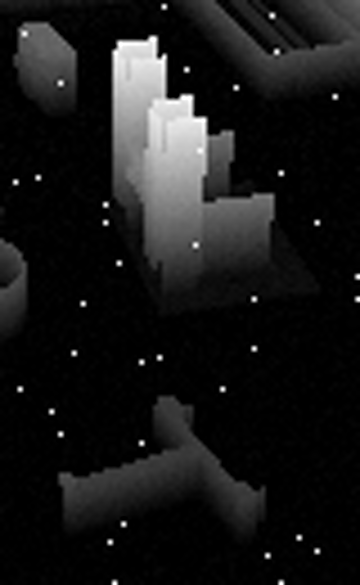

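Run:
```python
from h import *
np.set_printoptions(suppress=True,precision=1,linewidth=220)
D=np.load("top0.npy");P=pts("top",D)
# bracket top edge cluster
R=P[170:222,325:375].reshape(-1,3);m=(R[:,2]>33)&(R[:,2]<60);Q=R[m]
print("bracket n",len(Q),"zmax",np.percentile(Q[:,2],[5,50,95]))
def rep(Q,tag):
    r=cv2.minAreaRect(Q[:,:2].astype(np.float32));print(tag,r)
rep(Q,"br")
for q in Q[np.argsort(Q[:,0])][::6]:print(q)
# stand points
S=P[140:182,235:292];v,u=np.mgrid[140:182,235:292]
print("z rows of stand at some cols")
for c in (243,247,250,254,258,265,274,278,282,285):
    print(c,[tuple(np.round(P[r,c]).astype(int)) for r in range(160,182)])
```

```text
bracket n 203 zmax [34.2 38.8 43.9]
br ((516.8373413085938, -219.5061798095703), (123.84271240234375, 108.54496765136719), 35.39244079589844)
[ 438.2 -211.7   35.8]
[ 442.  -217.2   47.5]
[ 447.7 -209.2   39.8]
[ 451.3 -209.9   38.1]
[ 457.4 -213.9   38.8]
[ 462.3 -205.1   36. ]
[ 467.4 -215.4   38.3]
[ 473.5 -212.4   42.8]
[ 478.1 -210.2   38.5]
[ 483.7 -210.4   43. ]
[ 488.3 -201.3   42.2]
[ 495.1 -209.3   38.4]
[ 499.3 -206.8   36.4]
[ 504.8 -206.9   41.5]
[ 509.2 -204.5   38.5]
[ 515.3 -205.    41.3]
[ 523.2 -210.1   35.4]
[ 529.5 -144.    38.7]
[ 531.7 -154.2   38.9]
[ 533.8 -167.8   38.7]
[ 534.5 -184.2   42.2]
[ 535.4 -151.3   39.2]
[ 536.3 -201.2   41.4]
[ 537.5 -198.4   38. ]
[ 538.4 -188.4   38.8]
[ 538.9 -218.7   37.7]
[ 539.4 -234.9   41.7]
[ 540.7 -232.3   38. ]
[ 541.6 -225.8   37.6]
[ 542.1 -259.8   34.9]
[ 543.3 -212.8   36.3]
[ 544.9 -229.7   36.7]
[ 548.5 -253.3   39.3]
[ 552.1 -261.    36.1]
z rows of stand at some cols
243 [(np.int64(682), np.int64(156), np.int64(6)), (np.int64(642), np.int64(140), np.int64(105)), (np.int64(637), np.int64(140), np.int64(108)), (np
[... 9200 characters left out ...]
nt64(10), np.int64(101)), (np.int64(609), np.int64(10), np.int64(99)), (np.int64(607), np.int64(10), np.int64(96)), (np.int64(602), np.int64(11), np.int64(102)), (np.int64(598), np.int64(11), np.int64(102)), (np.int64(598), np.int64(12), np.int64(93)), (np.int64(599), np.int64(12), np.int64(80)), (np.int64(598), np.int64(13), np.int64(74)), (np.int64(599), np.int64(14), np.int64(60)), (np.int64(596), np.int64(14), np.int64(58)), (np.int64(595), np.int64(15), np.int64(51)), (np.int64(594), np.int64(15), np.int64(44)), (np.int64(595), np.int64(16), np.int64(30)), (np.int64(597), np.int64(18), np.int64(9)), (np.int64(595), np.int64(18), np.int64(6)), (np.int64(593), np.int64(19), np.int64(-1))]
```

```bash
cat >> h.py <<'E'
def med(n,k=10):
    I=[];Ds=[]
    for _ in range(k):
        p,d=bot.capture(n);I.append(p.astype(np.float32));d=d.astype(float);d[d==0]=np.nan;Ds.append(d)
    return np.mean(I,0).astype(np.uint8),np.nan_to_num(np.nanmedian(Ds,0))
E
python3 - <<'E'
from h import *
np.set_printoptions(suppress=True,precision=1,linewidth=200)
for n in("top","side"):
    p,D=med(n,12);cv2.imwrite(f"pics/{n}1.png",p);np.save(n+"1.npy",D)
    P=pts(n,D);X=P.reshape(-1,3)
    # face points
    m=(X[:,2]>40)&(X[:,2]<150)&(X[:,1]>0)&(X[:,1]<160)&(X[:,0]>585)&(X[:,0]<612)
    F=X[m]
    y=F[:,1];left=F[(abs(y-128)<12)];right=F[abs(y-32)<12]
    for t,s in(("L",left),("R",right)):
        if len(s)>5: print(n,t,len(s),np.median(s,0),s[:,0].std())
    # robust line x = a + b y + c z
    Q=np.vstack([left,right])
    if len(Q)>10:
        for _ in range(6):
            A=np.c_[np.ones(len(Q)),Q[:,1]-80,Q[:,2]-100];c=np.linalg.lstsq(A,Q[:,0],rcond=None)[0];r=Q[:,0]-A@c;Q=Q[abs(r)<2]
        print(n,"face x=%.1f + %.4f(y-80) + %.4f(z-100)"%tuple(c),len(Q),r.std())
    mm=(X[:,2]>34)&(X[:,2]<46)&(X[:,1]>-275)&(X[:,1]<-130)&(X[:,0]>425)&(X[:,0]<575)
    B=X[mm];
    r=B
    bar=B[(abs(B[:,0]-(540-(B[:,1]+205)*0.17))<14)&(abs(B[:,1]+205)>12)]
    arm=B[(B[:,0]<515)&(B[:,0]>450)]
    print(n,"bar",len(bar),np.polyfit(bar[:,1]+205,bar[:,0],1),bar[:,1].min(),bar[:,1].max(),"arm",len(arm),np.polyfit(arm[:,0]-485,arm[:,1],1),arm[:,2].mean())
    M=(P[...,2]>25)&(P[...,2]<60)&(P[...,1]>-300)&(P[...,1]<-120)&(P[...,0]>400)&(P[...,0]<590)
    print(n,"bracket x range",P[M][:,0].min(),P[M][:,0].max(),M.sum())
E
```

```text
top L 80 [605.5 128.4  94.3] 0.9440769906265725
top R 79 [595.7  32.3  96.6] 2.0235099419615405
top face x=600.6 + 0.1028(y-80) + 0.0025(z-100) 155 0.3251613841213414
top bar 77 [ -0.1 540.7] -260.4374962247529 -144.30103013954871 arm 72 [   0.1 -207.8] 38.702833823102765
top bracket x range 438.237216308328 561.3803858694215 246
side L 54 [609.8 124.6  96.5] 0.8127480418545617
side R 57 [600.3  32.9  92.5] 1.0176646825196982
side face x=605.0 + 0.1014(y-80) + 0.0033(z-100) 110 0.4665133136070101
side bar 83 [ -0.1 543.6] -263.2266751191938 -145.16107866803816 arm 87 [   0.1 -212. ] 39.14489580609878
side bracket x range 442.2643359109791 567.3994917146429 372
```

```bash
python3 - <<'E'
from h import *
np.set_printoptions(suppress=True,precision=1,linewidth=200)
for n,cx in(("top",600.6),("side",605.0)):
    D=np.load(n+"1.npy");P=pts(n,D);yaw=-np.arctan(.102)
    c,s=np.cos(yaw),np.sin(yaw)
    d=P-np.array([cx,80,0]);S=np.stack([c*d[...,0]+s*d[...,1],-s*d[...,0]+c*d[...,1],P[...,2]],-1)
    # ray intersection with the face plane for every pixel
    cam=bot.camera_params(n);T=np.array(cam["T"]);v,u=np.mgrid[:400,:640]
    dd=np.stack([(u-cam["cx"])/cam["fx"],(v-cam["cy"])/cam["fy"],u*0+1.],-1)@T[:3,:3].T
    nv=np.array([c,s,0]);t=((np.array([cx,80,0])-T[:3,3])@nv)/(dd@nv);H=T[:3,3]+dd*t[...,None]-np.array([cx,80,0])
    hy=-s*H[...,0]+c*H[...,1];hz=H[...,2]
    roi=(abs(hy)<75)&(hz>20)&(hz<175)
    st=(abs(S[...,0])<2.5)&roi
    for side in(1,-1):
        m=st&(abs(hy-side*50)<20)
        print(n,side,"strip y",hy[m].min(),hy[m].max(),"ztop",hz[m].max(),S[m][:,2].max())
        h=roi&(abs(hy-side*50)<9)&(S[...,0]>5)&(hz<140)&(hz>70)
        for a,b in zip(*np.where(h)): print("  hole px",b,a,"y,z %.1f %.1f depthx %.1f"%(hy[a,b],hz[a,b],S[a,b,0]))
    m=roi&(abs(hy)<20)&(S[...,2]>60)
    Q=S[m];q=Q[Q[:,0]<1.5]
    print(n,"catch x min",np.sort(Q[:,0])[:8]);print(q[np.argsort(q[:,0])][:14])
    tm=(abs(S[...,1])<70)&(S[...,2]>140)&(abs(S[...,0])<40)
    q=S[tm];print(n,"upper:",q[(q[:,0]>0.5)&(q[:,0]<4.5)][:25,[0,1,2]].tolist() and np.round(q[(q[:,0]>0)&(q[:,0]<5)][:,2],0), "behind", np.round(q[q[:,0]>6][:,2],0))
E
python3 - <<'E'
import sys;sys.path.insert(0,'.')
import os;os.chdir('.')
from h import *
crop(cv2.imread("pics/side1.png"),335,140,70,75,8,"pics/sz1.png")
E
```

```text
top 1 strip y 33.7519497057245 63.955173091173265 ztop 157.98286668059905 158.2595979230914
  hole px 246 170 y,z 50.9 119.2 depthx 23.2
  hole px 247 170 y,z 47.8 119.2 depthx 29.6
  hole px 248 170 y,z 44.7 119.1 depthx 35.5
  hole px 247 171 y,z 49.6 109.1 depthx 26.1
  hole px 248 171 y,z 46.5 109.1 depthx 32.0
top -1 strip y -66.27696031526905 -35.92031928191618 ztop 165.3897210171449 158.74722690857516
  hole px 278 170 y,z -48.4 117.4 depthx 36.7
  hole px 279 170 y,z -51.5 117.3 depthx 36.2
  hole px 280 170 y,z -54.6 117.2 depthx 36.2
  hole px 278 171 y,z -47.5 107.3 depthx 33.0
  hole px 279 171 y,z -50.6 107.2 depthx 33.0
  hole px 280 171 y,z -53.7 107.2 depthx 32.6
top catch x min [-3.9 -3.7 -3.7 -3.5 -1.6 -1.5 -1.3 -1.2]
[[-3.9  0.1 78.7]
 [-3.7 -6.3 78. ]
 [-3.7  3.4 78.1]
 [-3.5 -2.9 77.2]
 [-1.6 -3.5 82.1]
 [-1.5  6.2 81.7]
 [-1.3 -6.6 81. ]
 [-1.2 -0.1 80.9]
 [-1.1  3.1 80.5]
 [ 0.3 -7.2 86.5]
 [ 0.5 -3.9 85.9]
 [ 0.6 -0.7 85.6]
 [ 0.8  2.6 85. ]
 [ 0.9  5.8 84.7]]
top upper: [163. 161. 158. 158. 160. 159. 158. 158. 159. 157. 158. 159. 157. 159. 158. 159. 158. 157.
[... 1320 characters left out ...]
 148. 163. 147. 163. 163.
 162. 162. 163. 163. 161. 160. 143. 160. 159. 159. 158. 158. 157. 157. 157. 140. 157. 156. 155. 155. 155. 154. 154. 153. 152. 152. 152. 151. 150. 150. 150. 149. 149. 149. 148. 147. 147. 147. 145.
 145. 145. 144. 144. 144. 143. 142. 141. 141. 140. 164. 164. 164. 163. 163. 162. 162. 162. 162. 161. 160. 160. 160. 159. 159. 159. 158. 157. 157. 157. 155. 156. 155. 154. 155. 153. 154. 153. 153.
 152. 152. 151. 150. 150. 150. 149. 149. 148. 147. 147. 164. 164. 163. 163. 163. 162. 162. 144. 162. 161. 161. 161. 159. 159. 159. 158. 158. 157. 155. 155. 154. 154. 154. 153. 153. 152. 152. 150.
 151. 149. 148. 148. 147. 147. 146. 146. 146. 145. 145. 144. 143. 143. 143. 141. 140.]
```

View pics/sz1.png

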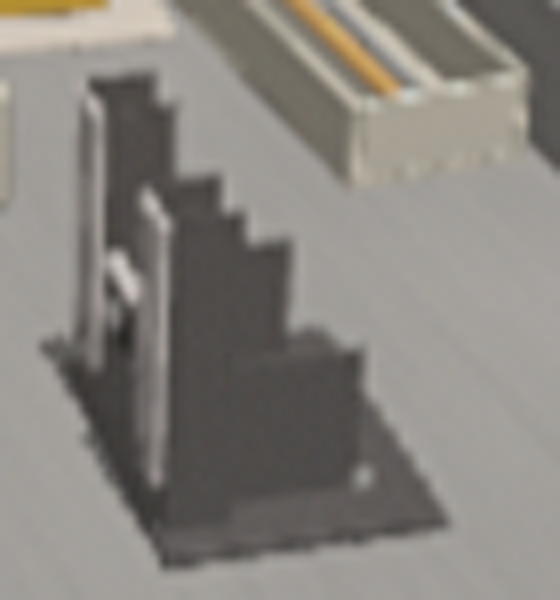

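Run:
```python
from h import *
np.set_printoptions(suppress=True,precision=3,linewidth=200)
for n in("top","side"):
    X=pts(n,np.load(n+"1.npy")).reshape(-1,3)
    B=X[(X[:,2]>37.5)&(X[:,2]<43)&(X[:,1]>-275)&(X[:,1]<-130)&(X[:,0]>445)&(X[:,0]<575)]
    arm=B[B[:,0]<518];bar=B[(abs(B[:,0]-(538-(B[:,1]+205)*0.16))<7)&(abs(B[:,1]+205)>12)]
    pa=np.polyfit(arm[:,0]-485,arm[:,1],1);pb=np.polyfit(bar[:,1]+205,bar[:,0],1)
    print(n,len(arm),pa,np.std(arm[:,1]-np.polyval(pa,arm[:,0]-485)),len(bar),pb,np.std(bar[:,0]-np.polyval(pb,bar[:,1]+205)))
    y=np.array([0.6,0.8]);
    yaw=-np.arctan(pb[0]);c,s=np.cos(yaw),np.sin(yaw)
    # local coordinates about approx origin on bar centreline -> bracket x=-9
    A=X[(X[:,2]>20)&(X[:,2]<54)&(X[:,1]>-290)&(X[:,1]<-120)&(X[:,0]>420)&(X[:,0]<585)]
    d=A[:,:2]-[540.7,-203];L=np.c_[c*d[:,0]+s*d[:,1],-s*d[:,0]+c*d[:,1],A[:,2]]
    print(" yaw",yaw,np.arctan(pa[0]),"local x",L[:,0].min(),L[:,0].max(),"y",L[:,1].min(),L[:,1].max())
    k=L[(L[:,2]>37)&(L[:,2]<43)];k1=k[(k[:,0]<-20)];print(" arm y centre",np.median(k1[:,1]),np.percentile(k1[:,1],[3,97]),"bar y ext",k[abs(k[:,0])<8][:,1].min(),k[abs(k[:,0])<8][:,1].max(),"bar x",np.percentile(k[(abs(k[:,0])<10)&(abs(k[:,1])<38)&(abs(k[:,1])>10)][:,0],[3,50,97]))
for nm,p in(("purple1",(325,245)),("purple1b",(346,248)),("purple1c",(316,236)),("ring",(280,221)),("jar",(432,183))):print(nm,onz("top",*p,40))
```

```text
top 74 [   0.103 -207.781] 3.5280063592903246 50 [ -0.125 540.209] 2.5117656134497643
 yaw 0.12477439710919606 0.10254383553294825 local x -102.3064859933279 17.284964479156837 y -58.30377572514907 59.51834916194752
 arm y centre 2.3035315103730127 [-3.546  7.729] bar y ext -58.30377572514907 59.243934962444214 bar x [-4.607 -1.449  1.015]
side 73 [   0.116 -211.183] 3.825894574739456 41 [ -0.123 542.374] 1.6117074884661204
 yaw 0.12238017542803943 0.11520047345814902 local x -98.67365564832158 23.072209435124986 y -61.1048747676093 59.310318410030334
 arm y centre -1.7677250572722905 [-6.799  5.48 ] bar y ext -61.1048747676093 57.78693577560166 bar x [-0.489  2.288  5.274]
purple1 [356.032 -90.358  40.   ]
purple1b [ 339.32  -155.661   40.   ]
purple1c [387.771 -65.043  40.   ]
ring [448.797  45.257  40.   ]
jar [ 521.658 -467.215   40.   ]
```

Emit:
{"op": "drive_tool", "data": {
  "dp": [
    [0,0,0],
    [0,0,0],
    [0.0215,-0.0215,0],
    [0.0215,-0.0215,0],
    [0.0215,-0.0215,0],
    [0.0215,-0.0215,0],
    [0.0215,-0.0215,0],
    [0.0215,-0.0215,0]
  ],
  "turn": [0.1,0.098,0,0,0,0,0,0],
  "jaw": 0.55
}}

```text
clock: 1.97
eef_pos: [310.0, -448.1, 222.7]
tool_rot: [0.998, 0.061, 0.0, 0.0]
contact_force: [0.4, 0.1, 0.3]
opening: 0.569
```

Emit:
{"op": "drive_tool", "data": {
  "dp": [
    [0.0215,-0.0215,0],
    [0.0215,-0.0215,0],
    [0.0215,-0.0215,0],
    [0.0215,-0.0215,0],
    [0.0215,-0.0215,0],
    [0.0215,-0.0215,0],
    [0.0215,-0.0215,0],
    [0.0215,-0.0215,0]
  ],
  "turn": [0,0,0,0,0,0,0,0]
}}

```text
clock: 2.63
eef_pos: [459.8, -256.3, 222.8]
tool_rot: [0.998, 0.061, 0.0, 0.0]
contact_force: [0.5, 0.2, -0.1]
opening: 0.55
```

Emit:
{"op": "drive_tool", "data": {
  "dp": [
    [0.0215,-0.0215,0],
    [0.0215,-0.0215,0],
    [0,0,0],
    [0,0,0]
  ],
  "turn": [0,0,0,0]
}}

```text
clock: 2.97
eef_pos: [497.0, -208.3, 222.6]
tool_rot: [0.998, 0.063, -0.0, 0.0]
contact_force: [-1.2, -0.3, -0.3]
opening: 0.551
```

Emit:
{"op": "drive_tool", "data": {
  "dp": [
    [-0.001,0,0.03],
    [0,0,0.03],
    [0,0,0.03],
    [0,0,0.03],
    [0,0,0.03],
    [0,0,0.01],
    [0,0,0.0],
    [0,0,0]
  ],
  "turn": [0,0,0,0,0,0,0,0]
}}

```text
clock: 3.63
eef_pos: [495.3, -210.6, 62.8]
tool_rot: [0.998, 0.061, -0.0, 0.0]
contact_force: [-0.1, 0.4, 0.7]
opening: 0.548
```

Run:
```python
from h import *
p,d=bot.capture("side");crop(p,300,200,120,80,6,"pics/s2.png")
p,d=bot.capture("top");crop(p,310,150,120,80,6,"pics/t2.png")
```

```text
(no output)
```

View pics/s2.png

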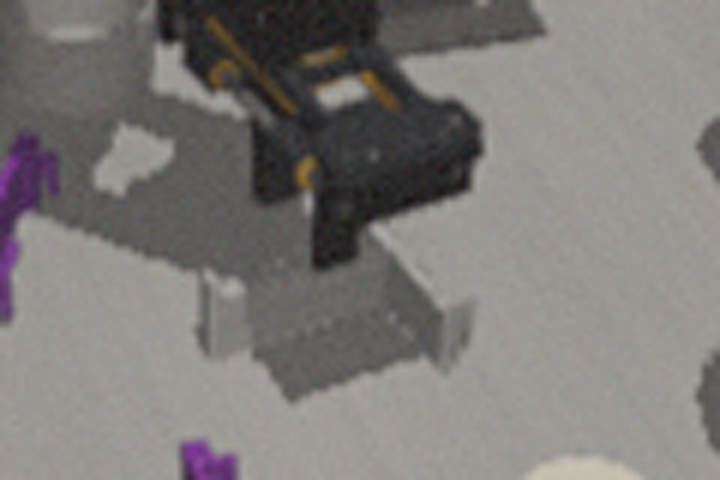

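The gripper straddles the arm between the lip and the crossbar, with the fingertip at crop (335,250). I'll go down and grip.

Emit:
{"op": "drive_tool", "data": {
  "dp": [
    [0,0,0.015],
    [0,0,0.015],
    [0,0,0.015],
    [0,0,0.007],
    [0,0,0],
    [0,0,0]
  ],
  "turn": [0,0,0,0,0,0]
}}

```text
clock: 4.23
eef_pos: [496.0, -210.1, 11.5]
tool_rot: [0.998, 0.061, 0.001, 0.0]
contact_force: [0.6, -1.2, 0.9]
opening: 0.552
```

Emit:
{"op": "drive_tool", "data": {
  "dp": [
    [0,0,0],
    [0,0,0],
    [0,0,0],
    [0,0,0],
    [0,0,0],
    [0,0,0],
    [0,0,0],
    [0,0,0]
  ],
  "turn": [0,0,0,0,0,0,0,0],
  "jaw": 0,
  "newtons": 50
}}

```text
clock: 4.9
eef_pos: [495.3, -209.5, 10.7]
tool_rot: [0.998, 0.061, -0.0, -0.0]
contact_force: [-0.7, 0.3, 1.2]
opening: 0.136
```

Emit:
{"op": "drive_tool", "data": {
  "dp": [
    [0,0,-0.008],
    [0,0,-0.016],
    [0,0,-0.02],
    [0,0,-0.02],
    [0,0,-0.02],
    [0,0,-0.016],
    [0,0,-0.01],
    [0,0,0]
  ],
  "turn": [0,0,0,0,0,0,0,0]
}}

```text
clock: 5.57
eef_pos: [496.4, -210.3, 122.6]
tool_rot: [0.998, 0.061, 0.002, 0.001]
contact_force: [0.5, -0.6, -3.0]
opening: 0.136
```

Emit:
{"op": "drive_tool", "data": {
  "dp": [
    [0,0,0],
    [0,0,0],
    [0,0,0],
    [-0.001,-0.0148,0],
    [-0.0015,-0.025,0],
    [-0.0015,-0.025,0],
    [-0.0015,-0.025,0],
    [-0.0015,-0.025,0]
  ],
  "turn": [0.075,0.075,0.075,0,0,0,0,0]
}}

```text
clock: 6.23
eef_pos: [498.9, -92.7, 119.5]
tool_rot: [0.999, -0.051, -0.001, -0.001]
contact_force: [-0.0, 0.4, -3.2]
opening: 0.135
```

Emit:
{"op": "drive_tool", "data": {
  "dp": [
    [-0.0015,-0.025,0],
    [-0.0015,-0.025,0],
    [-0.0015,-0.025,0],
    [-0.0015,-0.025,0],
    [-0.0015,-0.025,0],
    [-0.0015,-0.025,0],
    [-0.0015,-0.023,0],
    [-0.001,-0.01,0]
  ],
  "turn": [0,0,0,0,0,0,0,0]
}}

```text
clock: 6.9
eef_pos: [505.7, 91.7, 119.6]
tool_rot: [0.999, -0.049, -0.001, -0.0]
contact_force: [0.6, 0.1, -2.7]
opening: 0.131
```

Emit:
{"op": "drive_tool", "data": {
  "dp": [
    [0,0,0],
    [0,0,0],
    [0,0,0]
  ],
  "turn": [0,0,0]
}}

```text
clock: 7.15
eef_pos: [507.0, 87.8, 120.2]
tool_rot: [0.999, -0.051, -0.0, 0.0]
contact_force: [-0.2, -0.7, -2.8]
opening: 0.135
```

Run:
```python
from h import *
print(bot.observe())
for n in("side","top"):
    p,D=med(n,8);cv2.imwrite(f"pics/{n}3.png",p);np.save(n+"3.npy",D)
    x,y,w,h=(300,110,120,90) if n=="side" else (215,130,110,80)
    crop(p,x,y,w,h,6,f"pics/{n}3z.png")
print(bot.observe()["eef_pos"])
```

```text
{'clock': 7.15, 'joint_positions': array([-4.57564753e-02,  5.35811289e-01,  1.80273378e+00, -6.01765040e-04,
        8.03926697e-01,  1.62768544e+00]), 'joint_velocities': array([-0.01597527, -0.00239288, -0.00409912,  0.0004813 ,  0.00201932,
        0.00303793]), 'tau': array([ 6.19453434e-01, -3.95052803e+01, -1.18822592e+01,  4.80737316e-02,
       -1.15824791e-01, -4.26851606e-03]), 'eef_pos': array([507.04784224,  87.76686994, 120.19808858]), 'tool_rot': array([ 9.98693848e-01, -5.10916616e-02, -4.38346421e-04,  2.19012946e-04]), 'contact_force': array([-0.16178212, -0.67938298, -2.82164226]), 'moment': array([ 0.00323112,  0.07424865, -0.00303677]), 'opening': 0.13467442413657604}
[507.36587498  88.53600642 120.56159449]h.py:21: RuntimeWarning: All-NaN slice encountered
  return np.mean(I,0).astype(np.uint8),np.nan_to_num(np.nanmedian(Ds,0))
```

View pics/side3z.png

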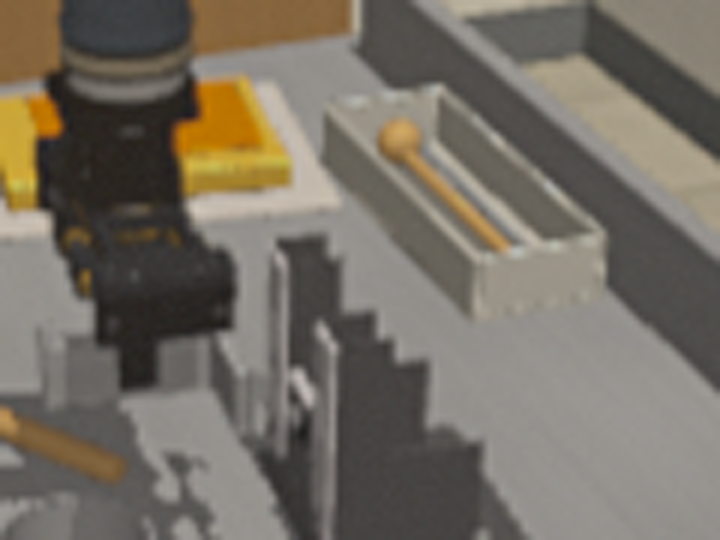

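View pics/top3z.png

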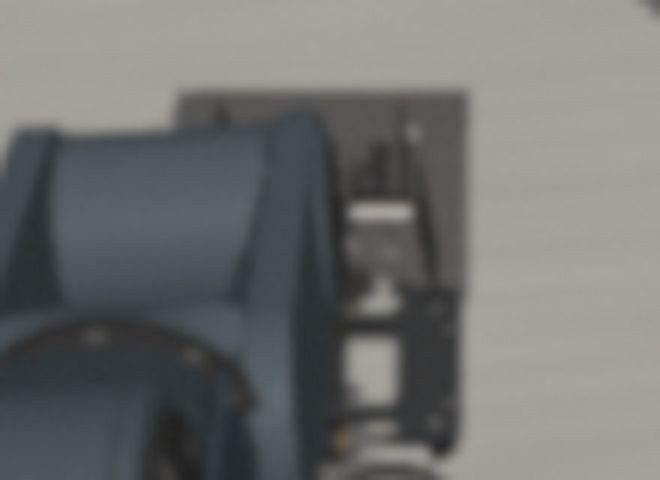

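Run:
```python
from h import *
np.set_printoptions(suppress=True,precision=1,linewidth=200)
s,c=np.sin(-.102),np.cos(-.102)
o=np.array([507.3,88.3,0])+55*np.array([c,s,0]); print("origin",o)
for n in("top","side"):
    X=pts(n,np.load(n+"3.npy")).reshape(-1,3);d=X-o
    L=np.c_[c*d[:,0]+s*d[:,1],-s*d[:,0]+c*d[:,1],d[:,2]-109.7]
    m=(abs(L[:,0])<35)&(abs(L[:,1])<70)&(L[:,2]>-3)&(L[:,2]<45)&(L[:,0]>-18)
    if n=="side":
        m&=L[:,0]<20
    Q=L[m];print(n,len(Q))
    for q in Q[np.argsort(Q[:,1])][:: max(1,len(Q)//45)]:print(q)
    if n=="top": print(proj(n,o+[0,0,0]))
```

```text
origin [562.   82.7   0. ]
top 25
[ -3.1 -56.5  38.8]
[ -6.  -56.5  38. ]
[-13.8 -54.2  10.1]
[ -6.5 -53.7  40. ]
[ -3.3 -53.6  39.7]
[  4.6 -52.1  23.8]
[  8.1 -52.   22.7]
[-13.6 -51.1   9.6]
[ -6.5 -50.7  40.1]
[ -2.9 -50.5  38.5]
[  7.7 -50.   34.4]
[  2.2 -49.8  31.9]
[  5.5 -49.7  31.3]
[-13.1 -47.9   8.1]
[ -3.1 -47.5  39. ]
[ -5.9 -47.5  38. ]
[-13.7 -45.   10. ]
[ -6.3 -44.6  39.4]
[ -2.8 -44.5  38.2]
[-13.4 -41.9   9.2]
[ -3.4 -41.7  40.4]
[ -6.1 -41.6  38.8]
[-13.7 -38.9  10.3]
[-13.5 -35.8   9.7]
[-13.6 -32.7  10. ]
[267.1 191.7]
side 137
[  0.6 -62.1  30. ]
[ -9.3 -61.2  15.6]
[ -5.8 -60.7  22.5]
[ -5.7 -60.6   3.2]
[ -2.4 -60.2  40.7]
[ -2.1 -60.1  10.1]
[ -5.7 -60.   29.7]
[  1.4 -59.8   1.7]
[  1.4 -59.6   9.3]
[ -2.1 -59.5  29. ]
[ -8.8 -59.2  10.6]
[  1.4 -59.1  24.4]
[ -1.9 -58.8  32.3]
[ -1.7 -58.3  20.6]
[ -8.4 -57.7  25. ]
[ 12.9 -54.5  31.6]
[  9.7 -53.7  31.7]
[ 10.  -53.3  12.2]
[ 10.1 -52.8  15.8]
[ 13.8 -52.   14.8]
[ 10.4 -51.8   7.5]
[  3.4 -51.4  38.9]
[  7.4 -49.3  33.4]
[ -9.1 -47.   15.3]
[  1.2 -46.7  40.4]
[ -9.  -46.4  30.3]
[ -8.9 -46.1  18.6]
[ -8.6 -44.9  37. ]
[ -6.4 -36.2  39.6]
[ -9.2 -33.7   7.8]
[ -9.  -33.1  30.7]
[ -8.7 -31.8   2.8]
[ -8.1 -29.3  40. ]
[ -9.2 -20.    4.1]
[ -9.  -19.3  23.2]
[ -8.9 -18.8  26.8]
[ -4.8 -16.4  40.3]
[-13.1  -7.4  32.9]
[-13.  -7.  21.]
[-16.5  -6.8   5.7]
[-12.8  -6.2   4.8]
[-9.2 -5.9 12. ]
[-9.1 -5.6 31.3]
[-9.1 -5.4 15.7]
[-12.5  -5.   27.6]
[-12.4  -4.6  -0.1]
```

Run:
```python
from h import *
np.set_printoptions(suppress=True,precision=1,linewidth=200)
a=onz("top",261.5,164.9,157);print("stand mid at strip top",a, "should have y=", 78.9-.102*(a[0]-600.7))
g=cv2.cvtColor(cv2.imread("pics/top1.png"),6).astype(int)
for r in(164,165):print(r,list(zip(range(238,290),g[r,238:290])))
g3=cv2.cvtColor(cv2.imread("pics/top3.png"),6).astype(int)
for r in(176,177,178,179,180):print(r,list(zip(range(270,290),g3[r,270:290])))
s,c=np.sin(-.102),np.cos(-.102)
R=np.array([[c,-s,0],[s,c,0],[0,0,1]]);o=np.array([562,82.7,109.7])
for q in([-12,-60,40],[-6,-60,40],[0,-59,40],[0,-41,40],[11,-52.5,34],[11,-47.5,34],[6,-52.5,34]):print(q,proj("top",o+R@np.array(q,float)))
```

```text
stand mid at strip top [603.8  77.5 157. ] should have y= 78.58592956140122
164 [(238, np.int64(155)), (239, np.int64(137)), (240, np.int64(125)), (241, np.int64(122)), (242, np.int64(123)), (243, np.int64(123)), (244, np.int64(124)), (245, np.int64(131)), (246, np.int64(142)), (247, np.int64(149)), (248, np.int64(146)), (249, np.int64(132)), (250, np.int64(103)), (251, np.int64(69)), (252, np.int64(50)), (253, np.int64(46)), (254, np.int64(51)), (255, np.int64(64)), (256, np.int64(80)), (257, np.int64(89)), (258, np.int64(89)), (259, np.int64(84)), (260, np.int64(76)), (261, np.int64(71)), (262, np.int64(69)), (263, np.int64(67)), (264, np.int64(64)), (265, np.int64(64)), (266, np.int64(64)), (267, np.int64(62)), (268, np.int64(60)), (269, np.int64(63)), (270, np.int64(73)), (271, np.int64(81)), (272, np.int64(88)), (273, np.int64(108)), (274, np.int64(131)), (275, np.int64(143)), (276, np.int64(146)), (277, np.int64(146)), (278, np.int64(146)), (279, np.int64(146)), (280, np.int64(146)), (281, np.int64(146)), (282, np.int64(137)), (283, np.int64(111)), (284, np.int64(74)), (285, np
[... 2862 characters left out ...]
(53)), (287, np.int64(54)), (288, np.int64(55)), (289, np.int64(55))]
180 [(270, np.int64(52)), (271, np.int64(52)), (272, np.int64(58)), (273, np.int64(67)), (274, np.int64(84)), (275, np.int64(111)), (276, np.int64(133)), (277, np.int64(146)), (278, np.int64(150)), (279, np.int64(146)), (280, np.int64(129)), (281, np.int64(99)), (282, np.int64(70)), (283, np.int64(56)), (284, np.int64(54)), (285, np.int64(54)), (286, np.int64(57)), (287, np.int64(62)), (288, np.int64(60)), (289, np.int64(57))]
[-12, -60, 40] [281.1 182.7]
[-6, -60, 40] [281.1 180.8]
[0, -59, 40] [280.8 178.9]
[0, -41, 40] [274.8 178.9]
[11, -52.5, 34] [278.9 176. ]
[11, -47.5, 34] [277.2 176. ]
[6, -52.5, 34] [278.8 177.6]
```

Emit:
{"op": "drive_tool", "data": {
  "dp": [
    [0,-0.0004,0.01],
    [0,0,0.01],
    [0,0,0.01],
    [0.008,0,0.0005],
    [0.008,0,0],
    [0.006,0,0],
    [0.003,0,0],
    [0,0,0]
  ],
  "turn": [0,0,0,0,0,0,0,0]
}}

```text
clock: 8.62
eef_pos: [534.3, 86.1, 90.5]
tool_rot: [0.999, -0.051, 0.001, 0.0]
contact_force: [-0.9, 0.4, -3.1]
opening: 0.134
```

Emit:
{"op": "drive_tool", "data": {
  "dp": [
    [0,0,0],
    [0,0,0],
    [0,0,0]
  ],
  "turn": [0,0,0]
}}

```text
clock: 8.87
eef_pos: [531.8, 86.4, 90.2]
tool_rot: [0.999, -0.051, -0.0, -0.0]
contact_force: [-0.1, 0.6, -2.8]
opening: 0.136
```

Emit:
{"op": "drive_tool", "data": {
  "dp": [
    [0.001,0,0],
    [0.001,0,0],
    [0.001,0,0]
  ],
  "turn": [0,0,0]
}}

```text
clock: 9.12
eef_pos: [535.3, 86.0, 90.2]
tool_rot: [0.999, -0.051, 0.0, 0.0]
contact_force: [0.6, -0.2, -3.6]
opening: 0.136
```

Emit:
{"op": "drive_tool", "data": {
  "dp": [
    [0.001,0,0],
    [0.0005,0,0],
    [0,0,0],
    [0,0,0]
  ],
  "turn": [0,0,0,0]
}}

```text
clock: 9.45
eef_pos: [536.3, 85.9, 89.9]
tool_rot: [0.999, -0.051, -0.001, 0.0]
contact_force: [-0.9, -0.6, -3.1]
opening: 0.132
```

Emit:
{"op": "drive_tool", "data": {
  "dp": [
    [0.001,0,0],
    [0,0,0],
    [0,0,0]
  ],
  "turn": [0,0,0]
}}

```text
clock: 9.7
eef_pos: [536.4, 85.8, 89.8]
tool_rot: [0.999, -0.051, -0.001, 0.0]
contact_force: [-3.8, 0.3, -0.4]
opening: 0.134
```

Emit:
{"op": "drive_tool", "data": {
  "dp": [
    [0.0005,0,0],
    [0,0,0],
    [0,0,0]
  ],
  "turn": [0,0,0]
}}

```text
clock: 9.95
eef_pos: [536.4, 85.8, 89.8]
tool_rot: [0.999, -0.051, -0.002, 0.0]
contact_force: [-6.2, -0.5, -0.2]
opening: 0.136
```

Emit:
{"op": "drive_tool", "data": {
  "dp": [
    [0,0,-0.0005],
    [0,0,-0.0005],
    [0,0,-0.0005],
    [0,0,-0.0005],
    [0,0,0],
    [0,0,0]
  ],
  "turn": [0,0,0,0,0,0]
}}

```text
clock: 10.45
eef_pos: [536.5, 85.9, 91.3]
tool_rot: [0.999, -0.051, -0.002, -0.0]
contact_force: [-6.3, 0.5, -6.1]
opening: 0.137
```

Emit:
{"op": "drive_tool", "data": {
  "dp": [
    [0,0,-0.0005],
    [0,0,-0.0005],
    [0,0,-0.0005],
    [0,0,-0.0005],
    [0,0,0],
    [0,0,0]
  ],
  "turn": [0,0,0,0,0,0]
}}

```text
clock: 10.95
eef_pos: [536.5, 86.0, 93.4]
tool_rot: [0.999, -0.051, -0.002, -0.0]
contact_force: [-4.7, 1.0, -4.8]
opening: 0.136
```

Emit:
{"op": "drive_tool", "data": {
  "dp": [
    [0,0,-0.0005],
    [0,0,-0.0005],
    [0,0,-0.0005],
    [0,0,-0.0005],
    [0,0,0],
    [0,0,0]
  ],
  "turn": [0,0,0,0,0,0]
}}

```text
clock: 11.45
eef_pos: [536.6, 86.0, 95.4]
tool_rot: [0.999, -0.051, -0.002, -0.0]
contact_force: [-5.2, 1.0, -6.1]
opening: 0.135
```

Emit:
{"op": "drive_tool", "data": {
  "dp": [
    [0.0003,0,-0.0005],
    [0,0,-0.0005],
    [0,0,-0.0005],
    [0,0,-0.0005],
    [0,0,0],
    [0,0,0]
  ],
  "turn": [0,0,0,0,0,0]
}}

```text
clock: 11.95
eef_pos: [536.6, 86.0, 97.3]
tool_rot: [0.999, -0.051, -0.002, -0.0]
contact_force: [-5.3, 1.5, -6.0]
opening: 0.134
```

Emit:
{"op": "drive_tool", "data": {
  "dp": [
    [0,0,-0.0005],
    [0,0,-0.0005],
    [0,0,0],
    [0,0,0]
  ],
  "turn": [0,0,0,0]
}}

```text
clock: 12.28
eef_pos: [536.7, 86.0, 98.3]
tool_rot: [0.999, -0.051, -0.002, -0.0]
contact_force: [-5.8, 0.5, -6.4]
opening: 0.134
```

Emit:
{"op": "drive_tool", "data": {
  "dp": [
    [0,0,-0.0005],
    [0,0,-0.0005],
    [0,0,0],
    [0,0,0]
  ],
  "turn": [0,0,0,0]
}}

```text
clock: 12.62
eef_pos: [541.9, 85.5, 100.9]
tool_rot: [0.999, -0.051, 0.004, -0.0]
contact_force: [0.1, -0.5, -2.3]
opening: 0.136
```

Emit:
{"op": "drive_tool", "data": {
  "dp": [
    [0,0,-0.0005],
    [0,0,-0.0005],
    [0,0,0],
    [0,0,0]
  ],
  "turn": [0,0,0,0]
}}

```text
clock: 12.95
eef_pos: [539.4, 85.6, 101.5]
tool_rot: [0.999, -0.051, 0.001, -0.0]
contact_force: [-0.5, -0.4, -2.9]
opening: 0.137
```

Emit:
{"op": "drive_tool", "data": {
  "dp": [
    [0,0,-0.0005],
    [0,0,-0.0005],
    [0,0,0],
    [0,0,0]
  ],
  "turn": [0,0,0,0]
}}

```text
clock: 13.28
eef_pos: [538.6, 85.7, 102.1]
tool_rot: [0.999, -0.051, 0.0, -0.0]
contact_force: [-0.3, 0.1, -2.7]
opening: 0.136
```

Emit:
{"op": "drive_tool", "data": {
  "dp": [
    [0,0,0.0006],
    [0,0,0.0006],
    [0.001,0,0],
    [0.001,0,0],
    [0.001,0,0],
    [0,0,0],
    [0,0,0]
  ],
  "turn": [0,0,0,0,0,0,0]
}}

```text
clock: 13.87
eef_pos: [541.7, 85.3, 100.9]
tool_rot: [0.999, -0.051, 0.0, -0.0]
contact_force: [-0.6, 0.4, -3.0]
opening: 0.132
```

Emit:
{"op": "drive_tool", "data": {
  "dp": [
    [0.001,0,0],
    [0.001,0,0],
    [0.001,0,0],
    [0,0,0],
    [0,0,0]
  ],
  "turn": [0,0,0,0,0]
}}

```text
clock: 14.28
eef_pos: [544.6, 85.0, 100.9]
tool_rot: [0.999, -0.051, 0.0, -0.0]
contact_force: [0.0, 0.1, -2.7]
opening: 0.134
```

Free entry with no contact force. I'll go on until the pads touch.

Emit:
{"op": "drive_tool", "data": {
  "dp": [
    [0.001,0,0],
    [0.001,0,0],
    [0,0,0],
    [0,0,0]
  ],
  "turn": [0,0,0,0]
}}

```text
clock: 14.62
eef_pos: [546.6, 84.8, 100.9]
tool_rot: [0.999, -0.051, 0.0, 0.0]
contact_force: [-0.0, -0.3, -2.6]
opening: 0.134
```

Emit:
{"op": "drive_tool", "data": {
  "dp": [
    [0.001,0,0],
    [0,0,0],
    [0,0,0]
  ],
  "turn": [0,0,0]
}}

```text
clock: 14.87
eef_pos: [547.2, 84.8, 100.8]
tool_rot: [0.999, -0.051, -0.0, 0.0]
contact_force: [-0.3, -0.7, -3.8]
opening: 0.134
```

Emit:
{"op": "drive_tool", "data": {
  "dp": [
    [0.001,0,0],
    [0,0,0],
    [0,0,0]
  ],
  "turn": [0,0,0]
}}

```text
clock: 15.12
eef_pos: [547.3, 84.7, 100.6]
tool_rot: [0.999, -0.051, -0.001, 0.0]
contact_force: [-3.6, -0.2, -2.7]
opening: 0.134
```

Emit:
{"op": "drive_tool", "data": {
  "dp": [
    [0.0005,0,0.001],
    [0,0,0.001],
    [0,0,0.001],
    [0,0,0.001],
    [0,0,0],
    [0,0,0]
  ],
  "turn": [0,0,0,0,0,0]
}}

```text
clock: 15.62
eef_pos: [547.3, 84.9, 96.5]
tool_rot: [0.999, -0.051, -0.002, -0.0]
contact_force: [-5.2, 1.2, -0.8]
opening: 0.132
```

Emit:
{"op": "drive_tool", "data": {
  "dp": [
    [0,0,0.001],
    [0,0,0.001],
    [0,0,0.001],
    [0,0,0],
    [0,0,0]
  ],
  "turn": [0,0,0,0,0]
}}

```text
clock: 16.03
eef_pos: [547.3, 84.9, 94.4]
tool_rot: [0.999, -0.051, -0.002, -0.0]
contact_force: [-6.8, 0.2, 4.6]
opening: 0.132
```

Emit:
{"op": "drive_tool", "data": {
  "dp": [
    [0,0,0.001],
    [0,0,0.001],
    [0,0,0.001],
    [0,0,0],
    [0,0,0]
  ],
  "turn": [0,0,0,0,0]
}}

```text
clock: 16.45
eef_pos: [547.2, 85.0, 91.8]
tool_rot: [0.999, -0.051, -0.001, -0.0]
contact_force: [-7.5, 1.0, 8.0]
opening: 0.137
```

Emit:
{"op": "drive_tool", "data": {
  "dp": [
    [0,0,0.001],
    [0,0,0.001],
    [0,0,0.001],
    [0,0,0],
    [0,0,0]
  ],
  "turn": [0,0,0,0,0]
}}

```text
clock: 16.87
eef_pos: [547.1, 85.0, 89.1]
tool_rot: [0.999, -0.051, -0.002, -0.0]
contact_force: [-9.1, 0.8, 11.2]
opening: 0.134
```

Emit:
{"op": "drive_tool", "data": {
  "dp": [
    [0,0,0.001],
    [0,0,0.001],
    [0,0,0.001],
    [0,0,0],
    [0,0,0]
  ],
  "turn": [0,0,0,0,0]
}}

```text
clock: 17.28
eef_pos: [546.6, 85.1, 86.1]
tool_rot: [0.999, -0.051, -0.002, -0.0]
contact_force: [-9.7, 0.8, 10.0]
opening: 0.14
```

Emit:
{"op": "drive_tool", "data": {
  "dp": [
    [0,0,0.001],
    [0,0,0.001],
    [0,0,0],
    [0,0,0]
  ],
  "turn": [0,0,0,0]
}}

```text
clock: 17.62
eef_pos: [546.6, 85.0, 82.6]
tool_rot: [0.999, -0.051, -0.002, -0.0]
contact_force: [-6.2, 0.3, 0.2]
opening: 0.135
```

Emit:
{"op": "drive_tool", "data": {
  "dp": [
    [0,0,0.001],
    [0,0,0],
    [0,0,0]
  ],
  "turn": [0,0,0]
}}

```text
clock: 17.87
eef_pos: [546.9, 84.9, 81.0]
tool_rot: [0.999, -0.051, -0.002, -0.0]
contact_force: [-5.4, -0.5, -4.0]
opening: 0.137
```

Emit:
{"op": "drive_tool", "data": {
  "dp": [
    [0,0,0.001],
    [0,0,0],
    [0,0,0]
  ],
  "turn": [0,0,0]
}}

```text
clock: 18.12
eef_pos: [546.9, 84.9, 80.5]
tool_rot: [0.999, -0.051, -0.002, -0.0]
contact_force: [-6.0, 1.2, -2.2]
opening: 0.137
```

Emit:
{"op": "drive_tool", "data": {
  "dp": [
    [0,0,0.001],
    [0,0,0],
    [0,0,0]
  ],
  "turn": [0,0,0]
}}

```text
clock: 18.37
eef_pos: [546.9, 84.9, 79.7]
tool_rot: [0.999, -0.051, -0.002, -0.0]
contact_force: [-7.1, 0.4, 0.3]
opening: 0.136
```

Emit:
{"op": "drive_tool", "data": {
  "dp": [
    [0,0,0.001],
    [0,0,0],
    [0,0,0]
  ],
  "turn": [0,0,0]
}}

```text
clock: 18.62
eef_pos: [546.8, 84.9, 79.4]
tool_rot: [0.999, -0.051, -0.002, -0.0]
contact_force: [-8.8, 0.7, 4.0]
opening: 0.132
```

Emit:
{"op": "drive_tool", "data": {
  "dp": [
    [0,0,0.001],
    [0,0,0],
    [0,0,0]
  ],
  "turn": [0,0,0]
}}

```text
clock: 18.87
eef_pos: [546.7, 84.9, 79.1]
tool_rot: [0.999, -0.051, -0.002, -0.0]
contact_force: [-10.2, -0.0, 9.1]
opening: 0.138
```

Emit:
{"op": "drive_tool", "data": {
  "dp": [
    [0,0,0.001],
    [0,0,0],
    [0,0,0]
  ],
  "turn": [0,0,0]
}}

```text
clock: 19.12
eef_pos: [546.7, 84.9, 78.5]
tool_rot: [0.999, -0.051, -0.002, 0.0]
contact_force: [-11.2, 0.6, 12.1]
opening: 0.134
```

Run:
```python
from h import *
s=bot.observe();print(s["eef_pos"],s["tool_rot"],s["contact_force"])
p,D=med("side",8);cv2.imwrite("pics/side4.png",p);np.save("side4.npy",D);crop(p,315,120,90,85,7,"pics/side4z.png")
```

```text
[546.656673    84.93328247  78.48320032] [ 9.98701031e-01 -5.09154787e-02 -1.96585120e-03  5.60214599e-06] [-11.16998675   0.62466747  12.13196162]h.py:21: RuntimeWarning: All-NaN slice encountered
  return np.mean(I,0).astype(np.uint8),np.nan_to_num(np.nanmedian(Ds,0))
```

View pics/side4z.png

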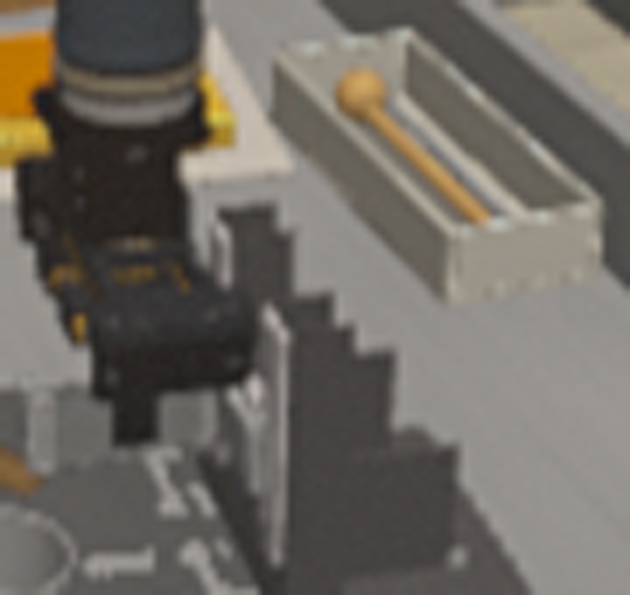

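Run:
```python
from h import *
np.set_printoptions(suppress=True,precision=1,linewidth=200)
s,c=np.sin(-.102),np.cos(-.102)
X=pts("side",np.load("side4.npy")).reshape(-1,3);d=X-np.array([605,79,0])
L=np.c_[c*d[:,0]+s*d[:,1],-s*d[:,0]+c*d[:,1],d[:,2]]
m=(L[:,0]<-1)&(L[:,0]>-16)&(abs(L[:,1])<70)&(L[:,2]>55)&(L[:,2]<125)
Q=L[m];print(len(Q))
print("front face", np.median(Q[(Q[:,0]<-10)&(abs(Q[:,1]+30)<18)],0))
for lo in range(-62,50,6):
    q=Q[(Q[:,1]>=lo)&(Q[:,1]<lo+6)]
    if len(q):print(lo,len(q),"zmin %.1f zmax %.1f  xmin %.1f"%(q[:,2].min(),q[:,2].max(),q[:,0].min()))
# arm top toward lip
m=(L[:,0]<-14)&(L[:,0]>-120)&(abs(L[:,1])<9)&(L[:,2]>50)&(L[:,2]<130)
A=L[m]
for lo in range(-116,-14,8):
    q=A[(A[:,0]>=lo)&(A[:,0]<lo+8)]
    if len(q):print("arm",lo,len(q),"z %.1f..%.1f y %.1f"%(q[:,2].min(),q[:,2].max(),np.median(q[:,1])))
```

```text
94
front face [-12.9 -32.7  93.8]
-62 40 zmin 71.9 zmax 111.9  xmin -13.9
-56 5 zmin 96.6 zmax 112.2  xmin -12.6
-50 11 zmin 78.3 zmax 112.0  xmin -14.0
-44 5 zmin 73.3 zmax 112.3  xmin -12.0
-38 7 zmin 91.9 zmax 111.3  xmin -14.2
-32 4 zmin 72.4 zmax 86.5  xmin -12.5
-26 6 zmin 92.3 zmax 110.5  xmin -13.8
-20 4 zmin 74.8 zmax 86.7  xmin -12.6
-14 1 zmin 102.2 zmax 102.2  xmin -13.9
-8 11 zmin 74.1 zmax 99.5  xmin -16.0
arm -116 22 z 69.4..115.7 y -5.3
arm -108 23 z 68.0..115.4 y -5.2
arm -100 25 z 66.8..107.6 y -5.1
arm -92 30 z 69.4..107.6 y -5.2
arm -84 26 z 68.6..107.8 y -4.6
arm -76 16 z 71.7..100.6 y -5.4
arm -68 2 z 70.4..71.1 y -5.5
arm -60 3 z 69.3..73.2 y -5.2
arm -52 3 z 72.1..72.7 y -5.8
arm -44 16 z 70.7..100.4 y -5.9
arm -36 14 z 73.8..98.4 y -5.7
arm -28 15 z 72.8..97.9 y -5.5
arm -20 14 z 72.4..99.5 y -4.9
```

The bar's underside is at about 71.5, and the force dropped from about 11 N to -4 N at TCP z of about 83, followed by a hard stop. This fits the catch having snapped. I'll relax the load and tug up lightly to check the lock.

Emit:
{"op": "drive_tool", "data": {
  "dp": [
    [-0.001,0,-0.001],
    [0,0,-0.001],
    [0,0,-0.001],
    [0,0,-0.001],
    [0,0,0],
    [0,0,0]
  ],
  "turn": [0,0,0,0,0,0]
}}

```text
clock: 20.02
eef_pos: [546.8, 84.9, 80.2]
tool_rot: [0.999, -0.051, -0.001, -0.0]
contact_force: [-5.5, 0.7, -5.2]
opening: 0.133
```

Emit:
{"op": "drive_tool", "data": {
  "dp": [
    [0,0,-0.001],
    [0,0,-0.001],
    [0,0,0],
    [0,0,0]
  ],
  "turn": [0,0,0,0]
}}

```text
clock: 20.35
eef_pos: [547.5, 84.8, 82.1]
tool_rot: [0.999, -0.051, -0.001, -0.0]
contact_force: [-3.3, 1.4, -12.3]
opening: 0.137
```

Emit:
{"op": "drive_tool", "data": {
  "dp": [
    [0,0,-0.001],
    [0,0,-0.001],
    [0,0,0],
    [0,0,0]
  ],
  "turn": [0,0,0,0]
}}

```text
clock: 20.68
eef_pos: [547.8, 84.7, 84.4]
tool_rot: [0.999, -0.051, -0.0, -0.0]
contact_force: [-1.1, 1.2, -15.4]
opening: 0.134
```

The bracket resists a tug of about 12 N upward, so it is locked. I'll go back to neutral and release.

Emit:
{"op": "drive_tool", "data": {
  "dp": [
    [0,0,0.001],
    [0,0,0.001],
    [0,0,0.001],
    [0,0,0.0005],
    [0,0,0],
    [0,0,0]
  ],
  "turn": [0,0,0,0,0,0]
}}

```text
clock: 21.18
eef_pos: [548.0, 84.7, 83.1]
tool_rot: [0.999, -0.051, 0.001, 0.0]
contact_force: [-6.6, 0.1, -1.5]
opening: 0.129
```

Emit:
{"op": "drive_tool", "data": {
  "dp": [
    [0,0,0],
    [0,0,0],
    [0,0,0],
    [0,0,0],
    [0,0,0],
    [0,0,0]
  ],
  "turn": [0,0,0,0,0,0],
  "jaw": 0.45
}}

```text
clock: 21.68
eef_pos: [549.1, 84.6, 81.9]
tool_rot: [0.999, -0.051, 0.001, 0.0]
contact_force: [-0.1, -0.5, 0.5]
opening: 0.43
```

Now straight up between the arm sides (lip at x -110 and crossbar both clear), then look.

Emit:
{"op": "drive_tool", "data": {
  "dp": [
    [-0.002,0,-0.005],
    [0,0,-0.01],
    [0,0,-0.015],
    [0,0,-0.025],
    [0,0,-0.03],
    [0,0,-0.03],
    [0,0,-0.03],
    [0,0,0]
  ],
  "turn": [0,0,0,0,0,0,0,0]
}}

```text
clock: 22.35
eef_pos: [550.1, 84.9, 233.4]
tool_rot: [0.999, -0.051, 0.007, -0.0]
contact_force: [2.0, -0.5, 0.6]
opening: 0.449
```

Emit:
{"op": "drive_tool", "data": {
  "dp": [
    [-0.02,0,0],
    [-0.03,0,0],
    [-0.03,0.02,0],
    [-0.03,0.04,0],
    [0,0.04,0],
    [0,0.04,0],
    [0,0.04,0],
    [0,0.04,0]
  ],
  "turn": [0,0,0,0,0,0,0,0]
}}

```text
clock: 23.02
eef_pos: [419.0, -118.0, 226.8]
tool_rot: [0.999, -0.051, 0.0, 0.0]
contact_force: [1.1, -0.3, -0.6]
opening: 0.446
```

Emit:
{"op": "drive_tool", "data": {
  "dp": [
    [0,0.03,0],
    [0,0.02,0],
    [0,0,0],
    [0,0,0]
  ],
  "turn": [0,0,0,0]
}}

```text
clock: 23.35
eef_pos: [414.3, -166.9, 226.4]
tool_rot: [0.999, -0.052, -0.0, -0.0]
contact_force: [0.1, 0.4, -0.7]
opening: 0.45
```

Run:
```python
from h import *
np.set_printoptions(suppress=True,precision=1,linewidth=200)
print(bot.observe()["eef_pos"],bot.observe()["contact_force"])
s,c=np.sin(-.102),np.cos(-.102)
for n,fx,w in(("top",600.6,(230,130,80,80)),("side",605,(315,120,90,85))):
    p,D=med(n,8);cv2.imwrite(f"pics/{n}5.png",p);crop(p,*w,6,f"pics/{n}5z.png")
    X=pts(n,D).reshape(-1,3);d=X-np.array([fx,78.5,0])
    L=np.c_[c*d[:,0]+s*d[:,1],-s*d[:,0]+c*d[:,1],d[:,2]]
    Q=L[(L[:,0]<-1)&(L[:,0]>-16)&(abs(L[:,1])<70)&(L[:,2]>55)&(L[:,2]<125)]
    print(n,"bar x %.1f z %.1f..%.1f y %.1f..%.1f"%(Q[:,0].min(),*np.percentile(Q[:,2],[1,99]),Q[:,1].min(),Q[:,1].max()))
    A=L[(L[:,0]<-16)&(L[:,0]>-105)&(abs(L[:,1])<10)&(L[:,2]>100)&(L[:,2]<125)]
    k=A[:,2]>104
    print("arm top fit z = ",np.polyfit(A[k][:,0],A[k][:,2],1),"y",np.polyfit(A[k][:,0],A[k][:,1],1),k.sum())
    C=L[(abs(L[:,1])<11)&(L[:,0]<1)&(L[:,0]>-8)&(L[:,2]>65)&(L[:,2]<100)];print("catch region",C[:10])
```

```text
[ 414.3 -166.9  226.4] [ 0.1  0.4 -0.7]
top bar x -14.2 z 70.6..111.2 y -58.6..60.7
arm top fit z =  [  0.1 110.3] y [0.  2.3] 107
catch region [[ 0.3  7.1 86.3]
 [ 0.1  3.8 86.8]
 [ 0.5  0.8 85.6]
 [ 0.6 -2.3 85.1]
 [ 0.5 -5.6 85.4]]
side bar x -16.0 z 72.0..113.0 y -60.6..61.5
arm top fit z =  [ -0.1 107.2] y [ 0.1 -0.3] 19
catch region []
```

View pics/side5z.png

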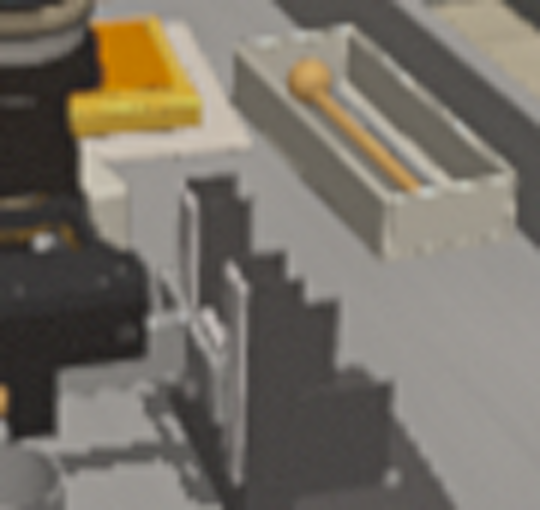

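View pics/top5z.png

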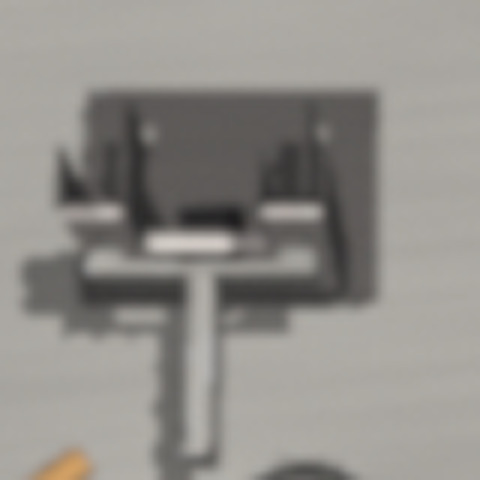

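View pics/side5.png

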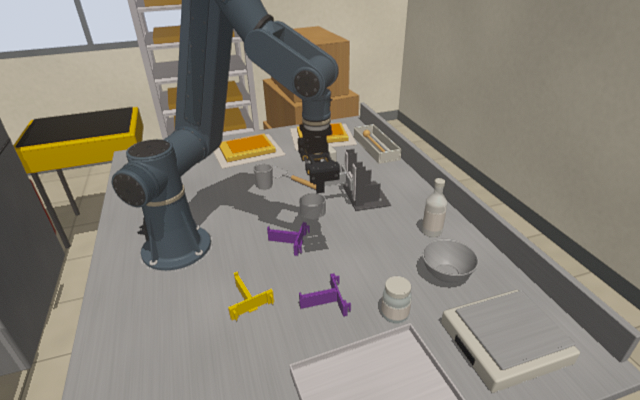

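Run:
```python
from h import *
np.set_printoptions(suppress=True,precision=3,linewidth=200)
s,c=np.sin(-.102),np.cos(-.102)
p,D=med("top",10);X=pts("top",D).reshape(-1,3);d=X-np.array([600.6,78.5,0])
L=np.c_[c*d[:,0]+s*d[:,1],-s*d[:,0]+c*d[:,1],d[:,2]]
A=L[(L[:,0]<-16)&(L[:,0]>-125)&(abs(L[:,1]-1)<12)&(L[:,2]>90)]
t=[]
for lo in range(-122,-14,6):
    q=A[(A[:,0]>=lo)&(A[:,0]<lo+6)]
    if len(q):
        h=q[q[:,2]>q[:,2].max()-4];print(lo,len(q),np.percentile(q[:,2],[0,50,100]),h[:,1].mean())
        if lo>-108:t.append((lo+3,np.median(h[:,2]),h[:,1].mean()))
t=np.array(t);print(np.polyfit(t[:,0],t[:,1],1),np.polyfit(t[:,0],t[:,2],1))
# same test with bracket flat on bench
B=pts("top",np.load("top1.npy")).reshape(-1,3)
a=.123;d=B-np.array([547.8,-200.9,0]);M=np.c_[np.cos(a)*d[:,0]+np.sin(a)*d[:,1],-np.sin(a)*d[:,0]+np.cos(a)*d[:,1],d[:,2]]
M=M[(M[:,0]<-16)&(M[:,0]>-105)&(abs(M[:,1])<12)&(M[:,2]>35)];print("bench",np.polyfit(M[:,0],M[:,2],1))
```

```text
-116 8 [105.025 109.754 114.368] 2.1979217767484016
-110 6 [105.037 114.374 115.095] 2.1992107592608976
-104 8 [103.761 105.117 106.092] 0.5769795147047061
-98 8 [104.02  105.187 105.918] 0.7209510283546353
-92 8 [104.167 105.177 106.151] 0.8842171586880694
-86 8 [104.709 105.508 106.793] 0.9583028820734181
-80 6 [106.107 106.844 107.437] -0.08345880599982418
-74 8 [ 90.227 105.439 106.465] 2.2053161803658905
-68 10 [ 90.394 106.575 108.108] 1.1972183164959254
-62 10 [ 91.776 106.315 107.687] 1.387000723802752
-56 10 [ 93.276 106.83  108.551] 1.4657733118785559
-50 10 [ 92.799 107.191 108.208] 1.5820025527449244
-44 10 [ 94.659 107.882 109.22 ] 1.6486813983640538
-38 10 [ 96.204 107.719 109.042] 1.8044906348560599
-32 10 [ 97.27  108.471 109.603] 1.8836551067916967
-26 9 [ 99.008 109.07  110.712] 2.599981076754512
-20 6 [100.556 108.497 110.656] 1.1609472856118301
[  0.049 109.772] [0.017 2.315]
bench [-0.015 37.998]
```

Run:
```python
from workcell import bot
s=bot.observe();print(s["clock"],s["contact_force"],abs(s["joint_velocities"]).max());print(bot.close_job())
```

```text
24.65 [ 0.5295423   0.95121458 -0.33738483] 0.00261342046808062
the job is handed in; nothing more can be done
None
```

The bracket is hooked into both slots, pressed home past the catch and released. The job was handed in at 24.7 s, and no verdict was reported.

**What I did:** I gripped the steel bracket by its arm and carried it to the stand. I set the claws on the face at about 6 N and slid up until they dropped in, with the underside about 89 mm up. Then I pushed the pads back against the strips and pressed down.

**Checks on the fit:**
- **Catch force:** Pressing down, the catch resisted with up to about 14 N. The force then fell away as the catch snapped out, and the claws met a hard stop.
- **Peak force:** The final press read about 15 N down and 11 N back, well under the 50 N limit.
- **Lock:** A tug of about 12 N upward was resisted before I let go.

**Last checks after release:**
- **Height:** The underside at the crossbar is about 71 mm up, so the reference point is about 91 mm, within the 81 to 98.5 mm allowed.
- **Position:** The bar's distance from the face agrees with the pads lying against the strips. The sideways offset read 1 to 2 mm.
- **Tilt:** The arm hangs about 0.05 to 0.065 rad nose-down, which fits the play in the claws but is not perfectly level. The limit is 0.1 rad. Yaw is off by about 0.02 rad.
- **Robot:** The arm is clear of everything.
- **Other things on the bench:** In the side picture the bystanders I could make out looked unmoved. I did not measure each one.

**What disagreed or wasn't seen:**
- **Cameras:** The two cameras differed by about 4 mm in x. I used the mean, and the touch on the face matched it.
- **Strip tops:** Their height suggested the strips were clamped low (about -5 mm), but feeling for the slots gave about +1 to +2 mm.
- **Catch:** The nose could not be seen clearly with the bracket home, so the snap rests on the force drop and the tug test.

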